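# Zero the wash-load tally wheel

### The arm

A 6-joint arm with a two-finger parallel gripper is mounted at the origin on the work surface. World frame = base frame: x ahead of the robot, y to its left, z up, the work surface at z = 0. Lengths are in mm, angles in rad, forces in N, time in s.
With the tool pointing down it reaches from about 350 to 975 mm from the base axis. Payload 7.1 kg.
Tool frame: the origin (TCP) lies midway between the tips of the shut fingers; the grasp point (between the pads) lies 19 mm behind it (ctrl.grasp_offset is the distance from the TCP to the grasp point, in mm); z points along the fingers, y is the line along which they close (so a half turn about z gives the same grasp; the last joint's range is limited). The gripper opens to 88 mm and grips with 3 to 60 N. Pads are 20 mm wide; open, the fingers measure 115 mm over their backs; the gripper's body (75 mm by 178 mm) begins 61 mm behind the grasp point.
Start: joints at [1.287, 0.423, 1.63, -0, 1.089, -0.019], TCP at [163.541, 603.207, 222.675] pointing down, gripper open.
Joint ranges: [-3, 3], [-0.9, 2.11], [0.09, 2.58], [-1.31, 4.45], [0.11, 2.69], [-2.54, 2.54]. Speed limits (rad/s): [2.39, 2.39, 3.01, 3.14, 3.14, 3.14].

### API

Orientations are given as a rotation vector (axis times angle).
In Python, from workcell import ctrl gives the robot as it stands. The module is installed in compiled form; this text tells all that it offers.
- The arm moves only by the tool servo_tool, never from a script. Its argument "rows" is a list of rows, each a list of 7 numbers: the turn, a rotation vector about the tool's x, y, z as a fraction of full scale, then the shift along the tool's x, y, z as a fraction of full scale, then the finger opening in mm, from 0 to 87.8. A call has 1 to 10 rows; each row is the pose to reach, as a shift and turn from the pose commanded when the call began, along the tool's axes at that moment; what a row does not reach only later rows make up. Full scale, the value 1, is 20 cm for a shift and 1.5 rad for a turn. A row lasts 1/8 s, in which the tool goes at most 62.5 mm and 10.7 degrees, less where a joint would pass 70% of its speed; a pose out of reach is approached as far as the arm can. A call with a number of a shift or a turn outside -1 to 1 is refused whole. A call with a gripper value outside its range is refused whole. The fingers move at their own pace and stop on an object; the grip force is fixed at half the most. Time passes only in rows, so rows that repeat a pose let the fingers close. It gives the time, the measured TCP pose, the force, the opening and the grip force at its end, in the units of the state.
- ctrl.get_obs(): the state, without advancing time (a new reading comes with each control period).
- ctrl.get_image(name): name is "scene" or "top" or "wrist"; returns (picture, depth): 480x640x3 uint8, red, green, blue; 480x640 float32, mm along the optical axis (not along the pixel's ray), 0 where there is no reading.
- ctrl.camera_info(name): a dict with "intrinsics" (3x3 intrinsics, pixels), "R" (3x3) and "t" (3): a world point X has camera coordinates R X + t. Camera axes: x right, y down, z forward; pixel columns grow to the right and rows downward; lengths in mm; the calibration is good to about 2 mm. The wrist camera is an equidistant fisheye: a pixel r from the principal point sees the ray r / f radians off the axis. A picture is of the moment at which its call begins: read the wrist's pose just before it. camera_info takes no time and is no camera call; for the wrist camera it gives the pose at the moment of the call.
- ctrl.close_job(): hands the job in; it is judged then, once.
The state is a dict: "t": time; "qpos": joint angles; "qvel": joint speeds; "joint_torque": joint torques, N m; "ee_pos": TCP position; "orientation": TCP orientation; "ft_force": force on the tool from outside, world axes, zero at the start; "moment": the same for the moment, N m; "width": finger opening in mm; "grasp_force": force on a finger pad.
Only numpy, scipy, OpenCV 4.12 (cv2) and the standard library are available. Lean on these libraries where they do the work, as an engineer would, in place of code of your own. Each camera call takes 0.05 s, during which the arm holds its last target. There are 200 camera calls.

### The job

Zero the wash-load tally for a new day: with a fingertip, flick the edge of its eight-tabbed star wheel clockwise (seen from above), one click at a time and letting it settle after each click, until its one long tab rests pointing straight at the fixed pointer, and do not turn it past there. Push gently, and pinch or lift nothing. Leave the bottle, brush, dipper and scraper as they stand, and take the hand clear at the end.

Things in the scene. Friction and masses are not known exactly. Their poses are not given: they have to be found in the camera images.
- tally: Wash-load tally, screwed down. Origin: underside of its foot, on the wheel's vertical axis; x points from the axis to the pointer, z up. Grey foot plate, x -70 to 120, y -65 to 65 mm, 6 mm thick; drum of radius 44 mm up to 35 mm; above it the white star wheel. Pointer: steel post, radius 7 mm, at x = 110 mm, 52 mm tall, with a cone aimed at the wheel. It stands on a tray 2 mm above z = 0.
- wheel_center (a point): Point on the wheel's axis at its upper face, 52 mm above the tally's origin; axes as the tally's. Disc of radius 36 mm with 8 radial tabs 45 degrees apart, 8 mm wide, 14 mm thick (38 to 52 mm up). Seven end 62 mm from the axis, the long one at 83 mm in a round end of 18 mm diameter, with a 4 mm ridge on top. Hub cap 4 mm high. Between two tabs, outside the drum, a finger can go down freely to the foot.
- wheel (a joint): Wheel angle, rad; grows clockwise from above. 0: long tab at the pointer; at q the long tab lies at angle -q about z from the tally's x. A spring detent holds each multiple of 0.785 (one click); it starts at about -1.57, -2.36 or -3.14. Pushing a tab takes 2 to 6 N; past half a click the wheel snaps on to the next rest, short of it springs back. Turns both ways, no stop.
- long_tab_tip (a point): Outermost point of the long tab (its round end), 83 mm from the axis, at mid thickness.
- pointer_tip (a point): Tip of the fixed pointer, 89 mm from the wheel's axis, 45 mm above the tally's origin.
- bottle: Closed green glass bottle, loose, upright, 60 mm in diameter, 170 mm tall. Origin: centre of its underside.
- brush: Scrubbing brush, loose, lying bristles down, 130 (x) x 45 x 34 mm tall. Origin: centre of its underside.
- dipper: Aluminium dipper, loose, cup of 90 mm rim diameter and 60 mm height with a thin handle reaching 164 mm from the cup's centre along its x at a height of 62 mm. Origin: centre of the cup's underside.
- scraper: Plastic comb-like lint scraper, loose, lying flat, 130 (x) x 57 (y) x 12 mm. Origin: on its underside near the middle.
Things that resemble listed ones, but are neither listed nor needed, are in the scene too. What is shaped like the tally but turquoise is not meant.

How it is judged (in metres and radians):
On the way:
1. the wheel settles one click short of zero (value of joint wheel between -0.9354 and -0.6354 rad), for 0.2 s.
At the end, for the whole second after the job is handed in: The wheel is at rest with the long tab within 0.12 rad (7 degrees) of the pointer, reached clockwise, and bottle, brush, dipper and scraper are within 20 mm of where they stood (value of joint wheel between -0.12 and 0.12 rad and velocity of joint wheel between -0.2 and 0.2 rad/s and distance of each of bottle, brush, dipper, scraper from where it was at the start of the episode below 0.02 m); the robot touches nothing.
It fails at once if the wheel is turned past zero by half a click or more (value of joint wheel above 0.39 rad).
It fails at once if the wheel is turned backwards beyond its farthest possible start (value of joint wheel below -3.61284 rad).
It fails at once if the tally is pressed or pinched with more than 30 N (contact force between anything else and tally above 30 N).
It fails at once if a bystander is lifted or shoved by 20 mm or more (distance of any of bottle, brush, dipper, scraper from where it was at the start of the episode above 0.02 m).
It also fails if it takes over 58 s, if anything falls off the work surface, if the arm or the gripper's body presses on something with over 40 N, if the wrist force passes 120 N, or if a joint passes its speed limit or range.

## Working session

There is one attempt and no reset: what is moved stays moved. The work goes in short steps, Python scripts to look and compute and a tool call to move; the robot and the scene stay as the last step left them, time stands still between calls to the robot, and variables do not carry over. Pictures are saved under pics/ and viewed, at most 10 in all, crops included, and the job is handed in when it is done.

Besides the shell and the picture viewer there is one more tool, called after "Emit:" by a JSON object that holds its "op" and its "data". servo_tool: Moves the arm, as the interface text tells. Its arguments: {"type":"object","properties":{"rows":{"type":"array","items":{"type":"array","items":{"type":"number"}}}},"required":["rows"]}

```bash
mkdir -p pics; python3 - <<'E'
from workcell import ctrl
import cv2,numpy as np
for n in("top","scene"):
    p,d=ctrl.get_image(n); cv2.imwrite(f"pics/{n}0.png",p[:,:,::-1]); np.save(n+"_d.npy",d); np.save(n+"_p.npy",p)
    print(ctrl.camera_info(n))
print(ctrl.get_obs())
E
```

```text
{'intrinsics': array([[443.96156369,   0.        , 314.58326414],
       [  0.        , 443.96156369, 244.09845371],
       [  0.        ,   0.        ,   1.        ]]), 'R': array([[-0.00182266, -0.99961478, -0.02769421],
       [-0.99177863,  0.00535054, -0.12785354],
       [ 0.12795247,  0.02723349, -0.99140633]]), 't': array([-17.43080645, 613.37423408, 919.26258404])}
{'intrinsics': array([[624.58337192,   0.        , 323.07181741],
       [  0.        , 624.58337192, 245.51722628],
       [  0.        ,   0.        ,   1.        ]]), 'R': array([[-0.00486402,  0.99995095, -0.00862821],
       [ 0.63570463, -0.00356842, -0.77192415],
       [-0.77191707, -0.00923964, -0.63565609]]), 't': array([  44.88112715, -335.29253209, 1787.65265086])}
{'t': 0.1, 'qpos': array([ 1.28698753e+00,  4.23751570e-01,  1.63058790e+00, -4.84831652e-07,
        1.08861666e+00, -1.89889807e-02]), 'qvel': array([-0.00022337, -0.00292442, -0.00253604, -0.00084079, -0.00108225,
       -0.00123163]), 'joint_torque': array([-1.69495377e-05, -5.45617175e+01, -2.74324894e+01,  6.45371061e-02,
        1.88167824e-02, -1.21672809e-05]), 'ee_pos': array([163.4146157 , 602.74545797, 221.99755084]), 'orientation': array([-4.14736005e-01, -3.11388898e+00,  2.11719596e-03]), 'ft_force': array([ 0.54765937, -0.55664684,  0.07935745]), 'moment': array([-0.01122058,  0.03876307,  0.00217214]), 'grasp_force': 0.0, 'width': 87.66643831422563}
```

View pics/top0.png

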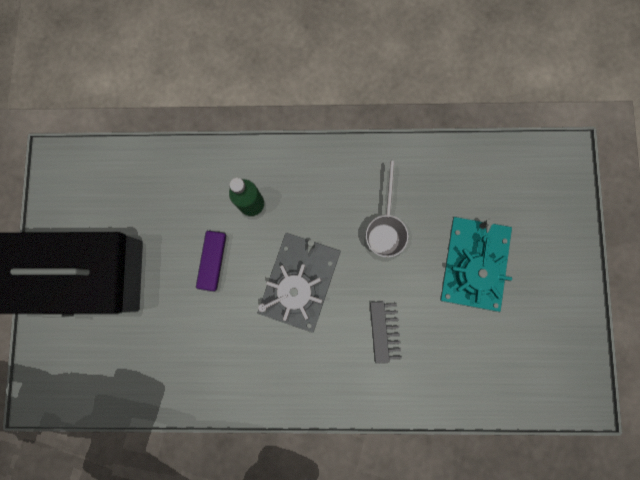

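View pics/scene0.png

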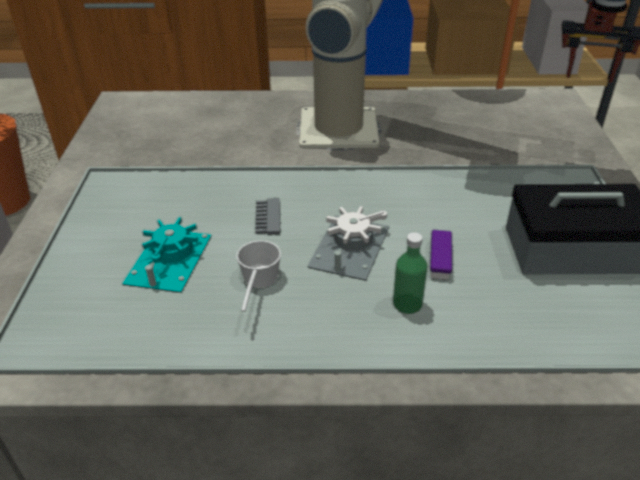

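The top view shows the tally's white wheel with its hub at (293,292), the long tab's end at (262,308) and the pointer near (309,243). The bottle is at (250,205), the brush at (211,261), the dipper at (386,237) and the scraper at (384,332). Next I compute positions.

```bash
cat >h.py <<'E'
import numpy as np
from workcell import ctrl
def ray(n,u,v,z):
    c=ctrl.camera_info(n);K=c["intrinsics"];R=c["R"];t=c["t"]
    d=R.T@np.linalg.inv(K)@np.array([u,v,1.]);o=-R.T@t
    return o+d*(z-o[2])/d[2]
E
python3 - <<'E'
from h import *
import cv2
p=np.load("top_p.npy");
P=dict(hub=(293.5,292,58),long=(262,308,54),post=(310,241,54),fc1=(286,234,8),fc2=(340,249,8),fc3=(313,331,8),fc4=(258,313,8),bottle=(255,208,2),brush1=(216,232,36),brush2=(206,290,36),dip=(386,237,62),scr1=(372,301,14),scr2=(400,360,14))
r={k:ray("top",*v) for k,v in P.items()}
for k in r: print(k,r[k].round(0))
h=r["hub"]
for k in("long","post"): 
    d=(r[k]-h)[:2];print(k,np.hypot(*d),np.degrees(np.arctan2(d[1],d[0])))
d=(r["fc1"]-r["fc4"])[:2];print(np.degrees(np.arctan2(d[1],d[0])), (r["fc1"]+r["fc2"]+r["fc3"]+r["fc4"])/4)
x=cv2.resize(p[215:345,230:360],(780,780),interpolation=cv2.INTER_CUBIC)[:,:,::-1]
cv2.imwrite("pics/crop.png",cv2.resize(x,(600,600)))
E
```

```text
hub [510.  24.  58.]
long [477.  90.  54.]
post [618. -10.  54.]
fc1 [640.  45.   8.]
fc2 [606. -75.   8.]
fc3 [427. -15.   8.]
fc4 [466. 106.   8.]
bottle [702. 117.   2.]
brush1 [642. 196.  36.]
brush2 [515. 214.  36.]
dip [ 625. -170.   62.]
scr1 [ 491. -143.   14.]
scr2 [ 366. -201.   14.]
long 73.99711399479594 116.53778163734528
post 113.25289635468151 -17.68456543554775
-19.06206933004864 [534.72957536  15.15048033   8.        ]
```

View pics/crop.png

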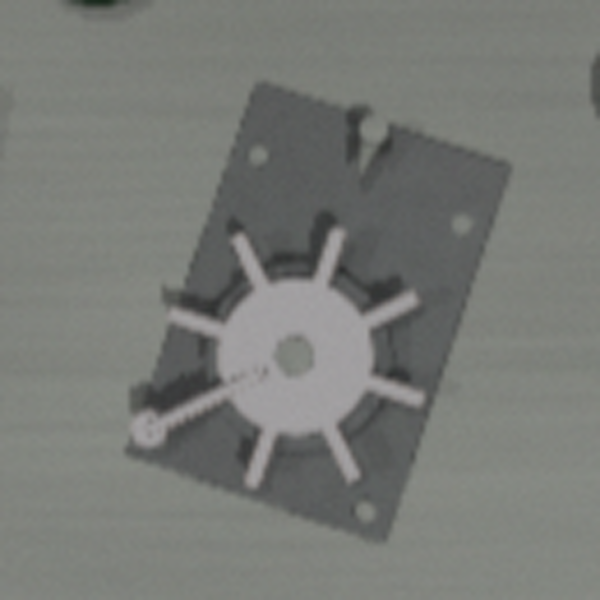

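Emit:
{"op": "servo_tool", "data": {"rows": [[0,0,0,-0.2,-0.2,0,0],[0,0,0,-0.4,-0.4,0,0],[0,0,0,-0.6,-0.6,0,0],[0,0,0,-0.8,-0.8,0,0],[0,0,0,-1,-1,0,0],[0,0,0,-1,-1,0,0]]}}

```text
t: 0.85
ee_pos: [305.2, 354.9, 222.4]
orientation: [-0.422, -3.113, 0.002]
ft_force: [-0.6, 0.8, 0.9]
width: 31.3
grasp_force: 0.0
```

Emit:
{"op": "servo_tool", "data": {"rows": [[0,0,0,-0.2,-0.2,0,0],[0,0,0,-0.4,-0.4,0,0],[0,0,0,-0.6,-0.6,0,0],[0,0,0,-0.8,-0.8,0,0],[0,0,0,-1,-1,0,0],[0,0,0,-1,-1,0,0],[0,0,0,-1,-1,0,0]]}}

```text
t: 1.72
ee_pos: [444.6, 113.1, 222.4]
orientation: [-0.415, -3.113, -0.0]
ft_force: [0.7, -0.1, 0.1]
width: 0.5
grasp_force: 0.0
```

```bash
cat >>h.py <<'E'
from scipy.spatial.transform import Rotation as Ro
def go(ang,r,z,C=(510,24)):
    "row (fractions) to put tcp at tally-radius r, world angle ang deg, tool y along ang+180, pointing down"
    o=ctrl.get_obs();R=Ro.from_rotvec(o["orientation"]);a=np.radians(ang)
    y=-np.array([np.cos(a),np.sin(a),0]);zz=np.array([0,0,-1.]);T=Ro.from_matrix(np.c_[np.cross(y,zz),y,zz])
    p=np.array([C[0]+r*np.cos(a),C[1]+r*np.sin(a),z])
    return np.r_[(R.inv()*T).as_rotvec()/1.5, R.inv().apply(p-o["ee_pos"])/200].round(3)
E
python3 - <<'E'
from h import *
o=ctrl.get_obs();print(o["t"],o["ee_pos"],o["orientation"],o["qpos"],go(-86,62,140))
E
```

```text
1.725 [444.6494296  113.12867348 222.41079556] [-4.15174223e-01 -3.11322306e+00 -2.92411560e-04] [ 2.22889352e-01  1.77548285e-01  1.98440436e+00  5.48711278e-04
  9.80332857e-01 -1.08306045e+00] [ 0.    -0.001 -0.223 -0.534 -0.637  0.412]
```

Emit:
{"op": "servo_tool", "data": {"rows": [[0,0,-0.08,-0.18,-0.21,0.05,0],[0,0,-0.15,-0.36,-0.42,0.15,0],[0,0,-0.223,-0.53,-0.637,0.25,0],[0,0,-0.223,-0.534,-0.637,0.412,0],[0,0,-0.223,-0.534,-0.637,0.412,0],[0,0,-0.223,-0.534,-0.637,0.412,0]]}}

```text
t: 2.48
ee_pos: [514.7, -36.9, 140.9]
orientation: [-0.113, 3.139, 0.0]
ft_force: [-0.9, 0.1, 0.6]
width: 0.4
grasp_force: 0.0
```

```bash
python3 - <<'E'
from h import *
import cv2
p,d=ctrl.get_image("wrist"); cv2.imwrite("pics/w1.png",p[:,:,::-1])
o=ctrl.get_obs();print(o["t"],o["ee_pos"],o["orientation"],o["qpos"][5],go(-86,62,42))
E
```

```text
2.525 [515.12634745 -37.01714944 141.37588425] [-1.12781882e-01  3.13827155e+00 -6.09456303e-05] -1.7376186705935377 [-0.     0.001  0.001  0.005 -0.004  0.497]
```

View pics/w1.png

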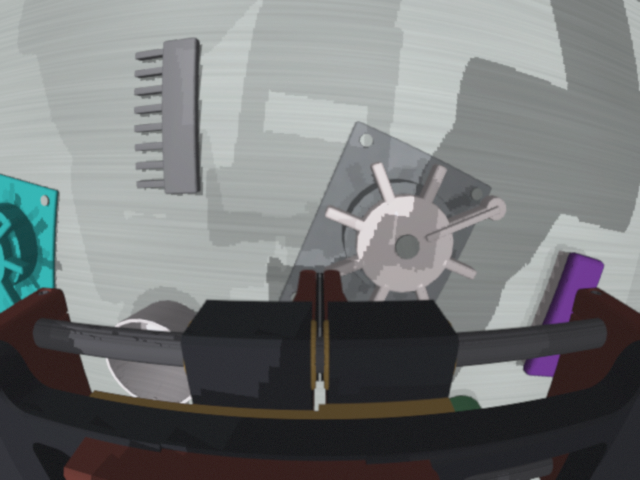

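The wrist view shows the shut fingertips at (320,270), over the gap between the lower-left tabs, with the hub at (407,246) and the long tab's end at (495,209). I check the hub with the fisheye model and work out the move down.

```bash
python3 - <<'E'
from h import *
c=ctrl.camera_info("wrist");K=c["intrinsics"];R=c["R"];t=c["t"];o=-R.T@t
for n,(u,v,z) in dict(hub=(407,246,58),long=(495,209,54),tab=(345,268,54),tip=(320,272,141)).items():
    x=(u-K[0,2])/K[0,0];y=(v-K[1,2])/K[1,1];r=np.hypot(x,y)
    d=R.T@np.r_[np.array([x,y])/r*np.sin(r),np.cos(r)]
    print(n,(o+d*(z-o[2])/d[2]).round(1))
E
```

```text
hub [510.6  24.8  58. ]
long [479.1  90.5  54. ]
tab [530.9 -16.8  54. ]
tip [504.4 -36.7 141. ]
```

Emit:
{"op": "servo_tool", "data": {"rows": [[0,0,0,0,0,0.15,0],[0,0,0,0,0,0.28,0],[0,0,0,0,0,0.36,0],[0,0,0,0,0,0.42,0],[0,0,0,0,0,0.46,0],[0,0,0,0,0,0.49,0],[0,0,0,0,0,0.49,0],[0,0,0,0,0,0.49,0]]}}

```text
t: 3.52
ee_pos: [514.9, -38.5, 42.6]
orientation: [-0.109, 3.139, -0.0]
ft_force: [-0.1, -0.1, -0.1]
width: 0.4
grasp_force: 0.0
```

```bash
python3 - <<'E'
from h import *
o=ctrl.get_obs();print(o["t"],o["ee_pos"],o["ft_force"])
for k in range(1,10): print(go(-86-5*k,62,42,(510.3,24.4)).tolist())
E
```

```text
3.525 [514.93590057 -38.52889462  42.59006201] [-0.11509046 -0.11932201 -0.13986894]
[-0.0, 0.0, 0.058, 0.028, 0.007, 0.003]
[-0.0, 0.0, 0.116, 0.055, 0.01, 0.003]
[-0.0, 0.0, 0.174, 0.081, 0.016, 0.003]
[0.0, 0.0, 0.233, 0.107, 0.024, 0.003]
[0.0, 0.0, 0.291, 0.132, 0.035, 0.003]
[0.0, 0.0, 0.349, 0.156, 0.047, 0.003]
[0.0, 0.0, 0.407, 0.179, 0.062, 0.003]
[0.0, 0.0, 0.465, 0.2, 0.078, 0.003]
[0.0, 0.0, 0.523, 0.22, 0.096, 0.003]
```

Emit:
{"op": "servo_tool", "data": {"rows": [[0,0,0.058,0.028,0.005,0,0],[0,0,0.116,0.055,0.01,0,0],[0,0,0.174,0.081,0.016,0,0],[0,0,0.233,0.107,0.024,0,0],[0,0,0.291,0.132,0.035,0,0],[0,0,0.349,0.156,0.047,0,0],[0,0,0.407,0.179,0.062,0,0],[0,0,0.465,0.2,0.078,0,0],[0,0,0.523,0.22,0.096,0,0],[0,0,0.523,0.22,0.096,0,0]]}}

```text
t: 4.78
ee_pos: [469.4, -22.3, 42.6]
orientation: [1.097, 2.943, 0.0]
ft_force: [-0.3, 0.1, -0.9]
width: 0.3
grasp_force: 0.0
```

Emit:
{"op": "servo_tool", "data": {"rows": [[0,0,0,0,0,0,0],[0,0,0,0,0,0,0],[0,0,0,0,0,0,0],[0,0,0,0,0,0,0]]}}

```text
t: 5.28
ee_pos: [469.4, -22.4, 42.2]
orientation: [-1.099, -2.943, 0.0]
ft_force: [0.1, 0.2, 0.1]
width: 0.1
grasp_force: 0.0
```

```bash
python3 - <<'E'
from h import *
import cv2
p,d=ctrl.get_image("wrist"); q,_=ctrl.get_image("top")
cv2.imwrite("pics/w2.png",np.hstack([cv2.resize(p,(400,300)),cv2.resize(q[200:350,200:400],(400,300))])[:,:,::-1])
o=ctrl.get_obs();print(o["t"],o["ee_pos"],o["ft_force"],o["qpos"][5])
for k in range(1,10): print(go(-131-5*k,62,42,(510.3,24.4)).tolist())
E
```

```text
5.375 [469.43113003 -22.3863153   42.25215755] [0.19353757 0.08573596 0.61181052] -0.9290378560425089
[-0.0, -0.0, 0.059, 0.026, 0.002, 0.001]
[-0.0, -0.0, 0.117, 0.053, 0.005, 0.001]
[-0.0, -0.0, 0.175, 0.079, 0.011, 0.001]
[-0.0, -0.0, 0.233, 0.105, 0.019, 0.001]
[-0.0, -0.0, 0.291, 0.13, 0.03, 0.001]
[-0.0, -0.0, 0.35, 0.154, 0.042, 0.001]
[-0.0, -0.0, 0.408, 0.177, 0.057, 0.001]
[-0.0, -0.0, 0.466, 0.198, 0.073, 0.001]
[-0.0, -0.0, 0.524, 0.218, 0.092, 0.001]
```

View pics/w2.png

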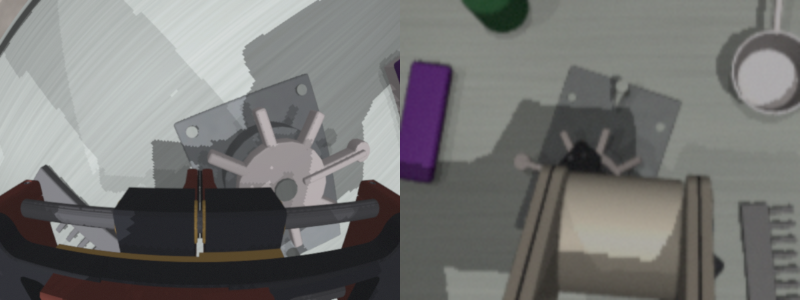

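The composite shows the long tab's end moved to about (522,160) on its right half, i.e. top pixel (261,280). That is one click, at about -1.57, with the finger sitting in the next gap. Now the second click.

Emit:
{"op": "servo_tool", "data": {"rows": [[0,0,0.058,0.027,0.002,0,0],[0,0,0.117,0.053,0.005,0,0],[0,0,0.175,0.079,0.011,0,0],[0,0,0.233,0.105,0.019,0,0],[0,0,0.291,0.13,0.03,0,0],[0,0,0.35,0.154,0.042,0,0],[0,0,0.408,0.177,0.057,0,0],[0,0,0.466,0.198,0.073,0,0],[0,0,0.524,0.218,0.092,0,0],[0,0,0.524,0.218,0.092,0,0]]}}

```text
t: 6.62
ee_pos: [448.5, 20.3, 42.3]
orientation: [-2.141, -2.299, 0.0]
ft_force: [0.8, 0.4, -0.3]
width: 0.7
grasp_force: 0.0
```

Emit:
{"op": "servo_tool", "data": {"rows": [[0,0,0,0,0,0,0],[0,0,0,0,0,0,0],[0,0,0,0,0,0,0],[0,0,0,0,0,0,0],[0,0,0,0,0,0,0],[0,0,0,0,0,0,0]]}}

```text
t: 7.38
ee_pos: [448.6, 20.1, 42.3]
orientation: [2.142, 2.298, 0.0]
ft_force: [0.2, -0.7, -1.2]
width: 0.3
grasp_force: 0.0
```

```bash
python3 - <<'E'
from h import *
import cv2
p,d=ctrl.get_image("wrist"); q,_=ctrl.get_image("top")
cv2.imwrite("pics/w3.png",np.hstack([cv2.resize(p,(400,300)),cv2.resize(q[200:350,200:400],(400,300))])[:,:,::-1])
o=ctrl.get_obs();print(o["t"],o["ee_pos"],o["ft_force"],o["qpos"][5])
for k in range(1,10): print(go(-176-5*k,62,42,(510.3,24.4)).tolist())
E
```

```text
7.475 [448.54893287  20.10385196  42.27801896] [ 0.20270936 -0.36624242  0.19603786] -0.05173400007692137
[-0.0, 0.0, 0.058, 0.027, 0.001, 0.001]
[-0.0, 0.0, 0.117, 0.054, 0.004, 0.001]
[-0.0, 0.0, 0.175, 0.08, 0.01, 0.001]
[-0.0, 0.0, 0.233, 0.106, 0.018, 0.001]
[-0.0, 0.0, 0.291, 0.131, 0.029, 0.001]
[-0.0, 0.0, 0.349, 0.155, 0.041, 0.001]
[-0.0, 0.0, 0.407, 0.178, 0.056, 0.001]
[-0.0, 0.0, 0.466, 0.199, 0.072, 0.001]
[-0.0, 0.0, 0.524, 0.219, 0.09, 0.001]
```

View pics/w3.png

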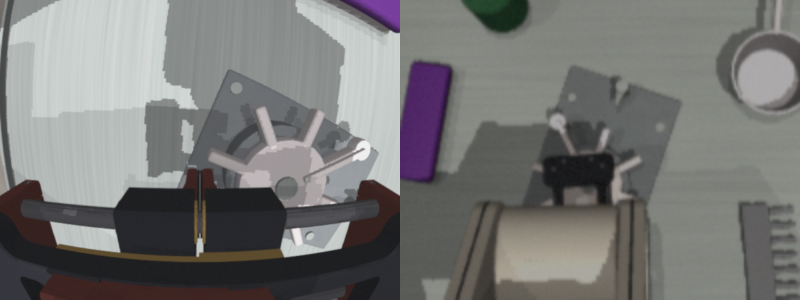

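The composite shows the long tab's end at (557,121) on its right half, one click short of the pointer at (620,90), and it has been at rest for over 0.5 s. Now the third click.

Emit:
{"op": "servo_tool", "data": {"rows": [[0,0,0.058,0.027,0.001,0,0],[0,0,0.117,0.054,0.004,0,0],[0,0,0.175,0.08,0.01,0,0],[0,0,0.233,0.106,0.018,0,0],[0,0,0.291,0.131,0.029,0,0],[0,0,0.349,0.155,0.041,0,0],[0,0,0.407,0.178,0.056,0,0],[0,0,0.466,0.199,0.072,0,0],[0,0,0.515,0.217,0.088,0,0],[0,0,0.515,0.217,0.088,0,0]]}}

```text
t: 8.72
ee_pos: [463.3, 64.8, 42.3]
orientation: [2.849, 1.323, 0.0]
ft_force: [-0.5, -0.3, -0.6]
width: 0.7
grasp_force: 0.0
```

Emit:
{"op": "servo_tool", "data": {"rows": [[0,0,0,0,0,0,0],[0,0,0,0,0,0,0],[0,0,0,0,0,0,0],[0,0,0,0,0,0,0]]}}

```text
t: 9.22
ee_pos: [463.0, 64.6, 42.3]
orientation: [-2.85, -1.322, 0.0]
ft_force: [0.5, -0.7, 0.0]
width: 0.4
grasp_force: 0.0
```

Emit:
{"op": "servo_tool", "data": {"rows": [[0,0,0,0,0,-0.05,0],[0,0,0,0,0,-0.15,0],[0,0,0,0,0,-0.35,0],[0,0,0,0,0,-0.55,0],[0,0,0,0,-0.3,-0.7,0],[0,0,0,0,-0.5,-0.8,0],[0,0,0,0,-0.5,-0.8,0],[0,0,0,0,-0.5,-0.8,0]]}}

```text
t: 10.22
ee_pos: [387.2, 129.3, 202.7]
orientation: [2.849, 1.322, 0.002]
ft_force: [0.1, -0.3, 0.3]
width: 0.3
grasp_force: 0.0
```

```bash
python3 - <<'E'
from h import *
import cv2
p,d=ctrl.get_image("wrist"); q,_=ctrl.get_image("top")
cv2.imwrite("pics/w4.png",np.hstack([cv2.resize(p,(400,300)),cv2.resize(q[200:350,200:400],(400,300))])[:,:,::-1])
o=ctrl.get_obs();print(o["t"],o["ee_pos"],o["ft_force"],o["qpos"][5])
E
```

```text
10.325 [387.22096223 128.78764177 202.01943322] [ 0.46161956  0.782982   -0.75612311] 0.9953507268714786
```

View pics/w4.png

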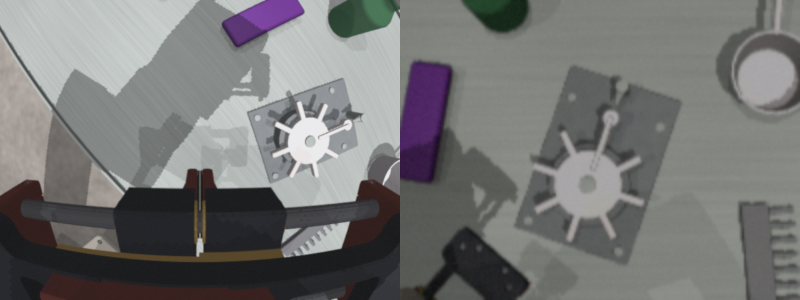

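The long tab's end at (610,118) now points straight at the pointer at (621,87). The hand is clear and the bystanders are where they were, so I hand the job in.

```bash
python3 -c "
from workcell import ctrl
print(ctrl.close_job())"
```

```text
the job is handed in; nothing more can be done
None
```

I flicked the tally wheel clockwise three single clicks until its long tab rested at the pointer, left the bottle, brush, dipper and scraper untouched, moved the hand clear, and handed the job in; no verdict was returned.

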